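Close a sealed battery box on its dowels and hold it shut

TASK

Fit out the battery box on the robot chassis: set the two-cell battery holder down flat between the locating posts of the lower half with its leads toward the smaller dowel's end, then put the grey cover over it on the two dowels, big hole on big dowel. Press the cover fully home against its springy red gasket and finish still holding it pressed shut, so that the screws can be driven; do not let go. Leave the screw tub, the amber screwdriver and the multimeter where they are.

Things in the scene. Friction and masses are not known exactly. Their poses are not given: they have to be found in the camera images.
- chassis: Fixed aluminium deck 170 x 116 mm, top 16 mm above the bench, with the light grey lower half of the battery box (120 x 84 mm, flat parting face 28 mm above the bench) screwed on. Origin under its centre at bench height; x along it toward the small dowel, z up. Amid the parting face a raised floor, 71 x 45 mm, 4 mm higher, carries eight locating posts for the battery holder.
- seat (a point): Centre of the raised floor, 32 mm above the bench, axes as the chassis; the holder goes here along x, leads to +x. Round it black posts, 5 mm thick, 9 mm high, tops tapered, leave the holder 1.5 mm play each side: at x +-24, y +-20 mm beside it and x +-33, y +-12 mm at its ends. Fingers have free room beside its middle.
- dowel_big (a point): Foot of the 8 mm steel dowel, on the parting face, at x -52, y +22 mm of the chassis. The dowels are 15 mm high, the upper 4 mm tapered.
- dowel_small (a point): Foot of the 6 mm steel dowel, on the parting face, at x +52, y -22 mm of the chassis. 15 mm high, the upper 4 mm tapered.
- gasket (a joint): Red silicone gasket frame (92 x 65 mm outside, 4 mm wide) in a groove of the parting face round the raised floor. It stands 4 mm proud and springs back: value 0 = free, 0.004 m = pressed flush. It takes 3 N to start and 9 N to press flush; a cover let go is pushed back up.
- cover: Loose dark grey upper half, about 110 g: flange 120 x 84 x 6 mm, on it a hollow crown 81 (x) by 54 mm (y), 34 mm high in all; lies flange down. Origin under its centre, x toward the small hole and the 20 mm lead slot through flange and end wall, z up. Grip across the crown (along y), fingertips above the flange. Home: origin 28 mm above the chassis origin, axes parallel; on the free gasket 32 mm.
- hole_big (a point): Centre of the cover's 9.5 mm dowel hole, at the flange's underside, at x -52, y +22 mm of the cover; goes through.
- hole_small (a point): Centre of the cover's 7.5 mm dowel hole, at the flange's underside, at x +52, y -22 mm of the cover; goes through.
- cover_top (a point): Centre of the cover's flat top, 34 mm above its underside.
- battery: Loose black holder with two green cells, about 60 g, 58 x 32 x 18 mm, plus thin leads sticking out to +x (drawn only, they touch nothing). Origin at the underside in the middle of the lead end; the holder reaches to x = -58 mm, z up. Base 4 mm thick; above it the cells' round sides, 30 mm apart, widest 11 mm above the underside: grip there across y at mid length.
- battery_mid (a point): Centre of the holder's underside (x = -29 mm of the battery); axes as the battery.
- screw_tub: Bystander: white tub with orange lid, 61 mm across, 42 mm high; origin at the centre of its underside.
- screwdriver: Bystander: amber-handled screwdriver lying on the bench, 200 mm long, 26 mm high; origin under its middle, x along it.
- multimeter: Bystander: blue-green multimeter, 138 x 70 mm, 44 mm high, lying on the bench; origin at the centre of its underside.
Mind the look-alikes: they are no part of the job. What is shaped like the cover but purple is not meant.

How it is judged (in metres and radians):
On the way, in this order (a step that is already met when the one before it is completed fails the run):
1. the battery holder sits flat on the raised floor between the posts, leads toward the small dowel (horizontal distance between battery_mid and seat below 0.005 m and z of battery_mid in the frame of seat below 0.0025 m and x of battery in the frame of seat above 0.02 m and angle between battery's own z axis and vertical below 0.08 rad), for 0.2 s.
2. the cover is on both dowels, over the seated holder (all of step 1 and horizontal distance between hole_big and dowel_big below 0.003 m and horizontal distance between hole_small and dowel_small below 0.003 m and z of hole_big in the frame of dowel_big below 0.009 m and z of hole_small in the frame of dowel_small below 0.009 m), for 0.2 s.
At the end, for the whole second after the job is handed in: Holder seated flat (middle within 5 mm, leads to the small dowel); cover on both dowels (3 mm), its underside within 1.7 mm of the parting face; gasket pressed in over 2 mm, over 5 N between cover and lower half; fingers or arm still on the cover with over 4 N (all of step 1 and horizontal distance between hole_big and dowel_big below 0.003 m and horizontal distance between hole_small and dowel_small below 0.003 m and z of hole_big in the frame of dowel_big below 0.0017 m and z of hole_small in the frame of dowel_small below 0.0017 m and value of joint gasket above 0.002 m and contact force between cover and chassis above 5 N and contact force between any of the fingers, the arm and cover above 4 N); the arm keeps its last pose, push and grip.
It fails at once if the screw tub is pushed away or knocked over (distance of screw_tub from where it was at the start of the episode above 0.03 m or angle between screw_tub's own z axis and vertical above 0.5 rad).
It fails at once if the screwdriver is pushed away (distance of screwdriver from where it was at the start of the episode above 0.03 m).
It fails at once if the multimeter is pushed away (distance of multimeter from where it was at the start of the episode above 0.03 m).
It also fails if it takes over 64 s, if anything falls off the work surface, if the arm or the gripper's body presses on something with over 40 N, if the wrist force passes 120 N, or if a joint passes its speed limit or range.

ROBOT

A 6-joint arm with a two-finger parallel gripper is mounted at the origin on a cart in front of the work surface, level with it; the furniture and walls round the work are solid. World frame = base frame: x ahead of the robot, y to its left, z up, the work surface at z = 0. Lengths are in mm, angles in rad, forces in N, time in s.
With the tool pointing down it reaches from about 400 to 925 mm from the base axis. Payload 12.5 kg.
Tool frame: the origin (TCP) lies at the centre of the arm's flange, where the gripper is bolted on; the fingertips stand 190 mm ahead of it and the grasp point (between the pads) lies 171 mm ahead of it; z points along the fingers, y is the line along which they close (so a half turn about z gives the same grasp; the last joint's range is limited). The gripper opens to 95 mm and grips with 3 to 60 N. Pads are 20 mm wide; open, the fingers measure 119 mm over their backs; the gripper's body (75 mm by 180 mm) begins 59 mm behind the grasp point.
Start: joints at [1.213, 0.491, 1.559, -0, 1.092, -0.106], TCP at [155.693, 605.297, 404.761] pointing down, gripper open.
Joint ranges: [-3.1, 3.1], [-0.84, 2.19], [0.05, 2.79], [-1.13, 4.28], [0.06, 2.93], [-2.69, 2.69]. Speed limits (rad/s): [2.22, 2.22, 2.79, 3.14, 3.14, 3.14].

INTERFACE

Orientations are given as [roll, pitch, yaw] about the fixed x, y, z axes, in that order (R = Rz(yaw) Ry(pitch) Rx(roll)).
In Python, from cell import env, read_camera, search_frame, cut_out gives the robot as it stands. The module is installed in compiled form; this text tells all that it offers.
- The arm moves only by the tool move_arm, never from a script. Its argument "commands" is a list of rows, each a list of 3 entries, a list of its own where there are three numbers: the shift along the world's x, y, z normalised to -1 to 1, where 1 is 0.03 m, then the turn about the world's z normalised to -1 to 1, where 1 is 0.08 rad, then the opening, from -1 (shut) to 1 (fully open), so that 0 is half open. A call has 1 to 20 rows; each row shifts and turns the commanded pose from where the row before left it; what a row does not reach is not made up. A row lasts 1/12 s, in which the tool goes at most 41.7 mm and 7.16 degrees, less where a joint would pass 70% of its speed; a pose out of reach is approached as far as the arm can. A call with a number of a shift or a turn outside -1 to 1 is refused whole. A call with a gripper value outside its range is refused whole. The fingers move at their own pace and stop on an object; the grip force is fixed at half the most. Time passes only in rows, so rows that do not move let the fingers close. It gives the time, the measured TCP pose, the force, the opening and the grip force at its end, in the units of the state.
- env.state(): the state, without advancing time (a new reading comes with each control period).
- read_camera(name): name is "scene" or "top" or "wrist"; returns a dict with "image" (420x560x3 uint8, red, green, blue), "fx", "fy", "cx", "cy" (pixels), "rvec" (rotation vector, rad) and "tvec" (3), from world to camera coordinates, as OpenCV has them. Camera axes: x right, y down, z forward; pixel columns grow to the right and rows downward; lengths in mm; the calibration is good to about 2 mm. The wrist camera is an equidistant fisheye: a pixel r from the principal point sees the ray r / f radians off the axis. A picture is of the moment at which its call begins. There is no depth.
- env.job_done(): hands the job in; it is judged then, once.
Trained networks look in a picture, given as the dict that the camera call returned (one of the last four; its "shot" number tells which), for a name from the list of things; names that differ only in an ending like _2 or _b are one class to them, and where a whole thing is asked for, a point or a joint stands for the part that bears it (a point fixed in the world has none). Each returns a list of dicts, best first, with "confidence" (0 to 1); they miss things now and then, are a little off and sometimes report something else, mostly with a low value. They report only what shows in the picture. A call takes as long as a camera call. They do not tell look-alikes from the thing itself.
- search_frame(thing, picture): "at" ([column, row] in pixels, amid what is visible of it).
- cut_out(thing, picture): "region" (420x560 bool, what is visible of it) and "at" ([column, row] in pixels, amid what is visible of it).
The state is a dict: "t": time; "joints": joint angles; "qvel": joint speeds; "tau": joint torques, N m; "eef_pos": TCP position; "tcp_rot": TCP orientation; "ft_force": force on the tool from outside, world axes, zero at the start; "moment": the same for the moment, N m; "opening": opening from 0.0 (shut) to 1.0 (fully open); "grip_force": force on a finger pad.
Only numpy, scipy, OpenCV 4.12 (cv2) and the standard library are available. Lean on these libraries where they do the work, as an engineer would, in place of code of your own. Each camera call takes 0.05 s, during which the arm holds its last target. There are 200 camera calls.

## Working session

There is one attempt and no reset: what is moved stays moved. The work goes in short steps, Python scripts to look and compute and a tool call to move; the robot and the scene stay as the last step left them, time stands still between calls to the robot, and variables do not carry over. Pictures are saved under pics/ and viewed, at most 14 in all, crops included, and the job is handed in when it is done.

Besides the shell and the picture viewer there is one more tool, called as a command line: name --argument value ..., lists and objects as JSON in quotes. move_arm: Moves the arm, as the interface text tells. Its arguments: {"type":"object","properties":{"commands":{"type":"array","items":{"type":"array"}}},"required":["commands"]}

```bash
mkdir -p pics
cat > h.py <<'E'
import numpy as np, cv2
from cell import env, read_camera, search_frame, cut_out
def cam(p):
    R=cv2.Rodrigues(np.array(p["rvec"],float))[0]; t=np.array(p["tvec"],float).ravel()
    K=np.array([[p["fx"],0,p["cx"]],[0,p["fy"],p["cy"]],[0,0,1.]]); return R,t,K
def ray(p,uv,fish=False):
    R,t,K=cam(p); uv=np.atleast_2d(np.array(uv,float))
    if fish:
        q=cv2.fisheye.undistortPoints(uv[:,None],K,np.zeros(4))[:,0]
    else: q=cv2.undistortPoints(uv[:,None],K,None)[:,0]
    d=np.c_[q,np.ones(len(q))]@R
    return -R.T@t,d
def plane(p,uv,z,fish=False):
    c,d=ray(p,uv,fish); return c+d*((z-c[2])/d[:,2])[:,None]
def proj(p,X,fish=False):
    R,t,K=cam(p); X=np.atleast_2d(np.array(X,float))
    if fish: return cv2.fisheye.projectPoints(X[:,None],np.array(p["rvec"],float).reshape(3,1),t.reshape(3,1),K,np.zeros(4))[0][:,0]
    return cv2.projectPoints(X,np.array(p["rvec"],float),t,K,None)[0][:,0]
E
python3 - <<'E'
from h import *
ps=[read_camera(n) for n in("top","scene")]
for n,p in zip(("top","scene"),ps):
    im=p["image"][:,:,::-1].copy()
    R,t,K=cam(p); print(n,(-R.T@t).round(),K[0,0])
    for th in ["chassis","cover","battery","screw_tub","screwdriver","multimeter","gasket","dowel_big","dowel_small","hole_big","hole_small"]:
        for r in search_frame(th,p)[:3]:
            print(th,np.round(r["at"]),round(r["confidence"],2), plane(p,r["at"],30)[0].round())
    cv2.imwrite(f"pics/{n}.png",im)
E
```

```text
top [ 414.   73. 1078.] 454.9269090662447
chassis [277. 221.] 0.62 [555.  60.  30.]
cover [141. 164.] 0.96 [697. 378.  30.]
cover [172. 226.] 0.79 [548. 303.  30.]
cover [265. 132.] 0.52 [769.  84.  30.]
battery [370. 240.] 0.55 [ 505. -153.   30.]
screw_tub [210. 150.] 0.6 [728. 216.  30.]
screwdriver [276. 304.] 0.87 [364.  67.  30.]
multimeter [264. 132.] 0.79 [769.  87.  30.]
multimeter [368. 240.] 0.5 [ 505. -150.   30.]
gasket [288. 220.] 0.67 [557.  36.  30.]
gasket [275. 222.] 0.6 [553.  66.  30.]
dowel_big [275. 223.] 0.94 [549.  65.  30.]
dowel_big [284. 235.] 0.56 [521.  45.  30.]
hole_big [141. 164.] 0.82 [698. 378.  30.]
hole_big [169. 229.] 0.63 [542. 312.  30.]
hole_small [138. 163.] 0.84 [701. 386.  30.]
hole_small [172. 229.] 0.81 [541. 305.  30.]
hole_small [273. 305.] 0.19 [362.  74.  30.]
scene [  16. -721.  507.] 386.8071749141029
chassis [282. 227.] 0.69 [528.  36.  30.]
cover [273. 179.] 0.86 [709. 360.  30.]
cover [236. 200.] 0.76 [514. 265.  30.]
battery [328. 270.] 0.52 [ 498. -189.   30.]
screw_tub [298. 191.] 0.7 [715. 217.  30.]
screwdriver [222. 247.] 0.68 [351.  35.  30.]
multimeter [329. 268.] 0.66 [ 505. -183.   30.]
multimeter [326. 207.] 0.64 [707.  68.  30.]
dowel_big [284. 226.] 0.73 [537.  38.  30.]
dowel_small [286. 228.] 0.63 [535.  27.  30.]
hole_big [239. 201.] 0.87 [518. 255.  30.]
hole_big [268. 178.] 0.74 [701. 376.  30.]
hole_small [235. 196.] 0.94 [528. 299.  30.]
hole_small [266. 180.] 0.6 [686. 368.  30.]
```

```bash
python3 -c "
import cv2
a=cv2.imread('pics/top.png')[110:330,90:410]
cv2.imwrite('pics/top_c.png',cv2.resize(a,(800,550),interpolation=cv2.INTER_CUBIC))"
```

```text
(no output)
```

View pics/top_c.png

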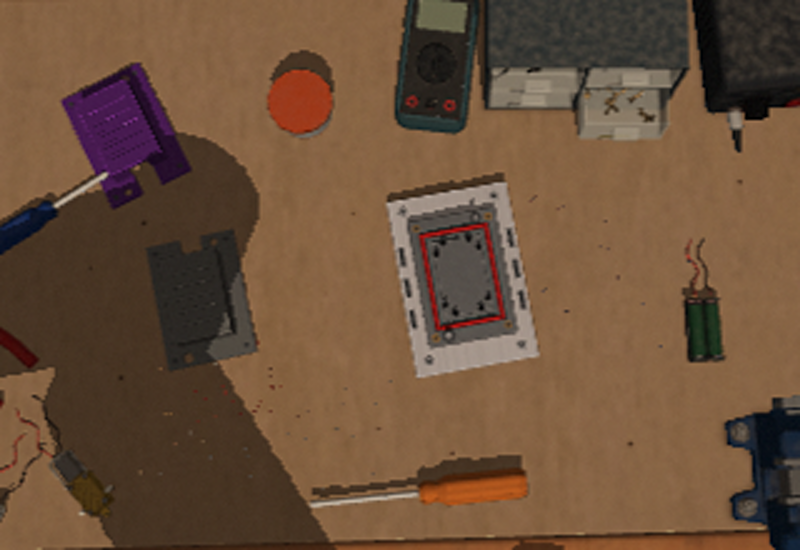

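The cover lies at about crop (203,300) with its slot toward +x. The chassis is at (463,279) with dowels at (475,217) and (448,336). The battery is at (704,330) with its leads toward +x, and the purple cover is the decoy. I'm moving over the chassis for a close look.

move_arm --commands '[[[0.66,-0.9,0],0,1],[[0.66,-0.9,0],0,1],[[0.66,-0.9,0],0,1],[[0.66,-0.9,0],0,1],[[0.66,-0.9,0],0,1],[[0.66,-0.9,0],0,1],[[0.66,-0.9,0],0,1],[[0.66,-0.9,0],0,1],[[0.66,-0.9,0],0,1],[[0.66,-0.9,0],0,1],[[0.66,-0.9,0],0,1],[[0.66,-0.9,0],0,1],[[0.66,-0.9,0],0,1],[[0.66,-0.9,0],0,1],[[0.66,-0.9,0],0,1],[[0.66,-0.9,0],0,1],[[0.66,-0.9,0],0,1],[[0.66,-0.9,0],0,1],[[0.66,-0.9,0],0,1],[[0,0,0],0,1]]'

```text
t: 2.87
eef_pos: [534.5, 88.6, 404.7]
tcp_rot: [-3.141, 0.002, 2.887]
ft_force: [-0.4, -0.1, -0.4]
opening: 1.003
grip_force: 0.0
```

Run:
```python
from h import *
s=env.state(); print({k:np.round(s[k],3) for k in("t","eef_pos","tcp_rot","ft_force","joints")})
p=read_camera("wrist"); np.save("w1.npy",p,allow_pickle=True)
R,t,K=cam(p); print((-R.T@t).round(),R.round(2),K.round(1))
print(proj(p,[[555,63,28]],True))
cv2.imwrite("pics/w1.png",cv2.resize(p["image"][:,:,::-1],(800,600),interpolation=cv2.INTER_CUBIC))
```

```text
{'t': np.float64(2.867), 'eef_pos': array([534.522,  88.593, 404.654]), 'tcp_rot': array([-3.141e+00,  2.000e-03,  2.887e+00]), 'ft_force': array([-0.351, -0.105, -0.449]), 'joints': array([ 4.200e-02,  3.730e-01,  1.764e+00, -1.000e-03,  1.003e+00,
       -1.273e+00])}
[462. 107. 384.] [[ 0.25  0.97 -0.  ]
 [ 0.93 -0.24  0.26]
 [ 0.26 -0.07 -0.96]] [[325.2   0.  283.4]
 [  0.  325.2 213. ]
 [  0.    0.    1. ]]
[[266.84693985 215.66981355]]
```

View pics/w1.png

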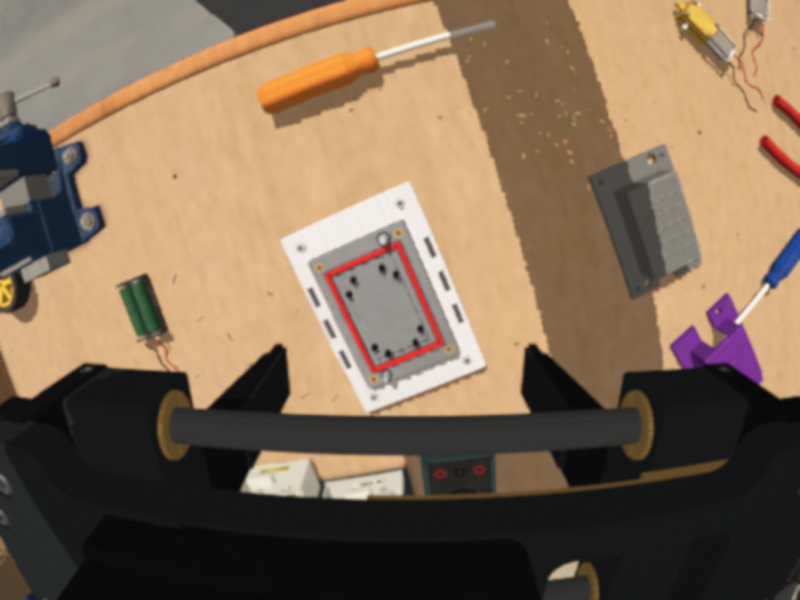

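The wrist view shows the chassis at (383,300), with a dowel near the base at (385,240) and one far away at (385,377). The battery is at (143,308) and the grey cover at (650,220). I'll rectify these to metric planes.

```bash
cat >> h.py <<'E'
def ortho(p,c,size,z,s=0.4,fish=True):
    # image: up=+x, left=+y, s mm/px, centred on c, plane height z
    n=int(size/s); i=(np.arange(n)-n/2+.5)*s
    X,Y=np.meshgrid(-i+c[0],-i+c[1],indexing='ij')
    m=proj(p,np.c_[X.ravel(),Y.ravel(),np.full(X.size,z)],fish).astype(np.float32).reshape(n,n,2)
    return cv2.remap(p["image"],m[...,0].copy(),m[...,1].copy(),cv2.INTER_CUBIC)
def o2w(c,size,uv,s=0.4):
    uv=np.atleast_2d(uv).astype(float); n=int(size/s)
    return np.c_[c[0]-(uv[:,1]-n/2+.5)*s, c[1]-(uv[:,0]-n/2+.5)*s]
E
python3 - <<'E'
from h import *
p=np.load("w1.npy",allow_pickle=True).item()
C=(555,63)
a=ortho(p,C,150,32); hsv=cv2.cvtColor(a,cv2.COLOR_RGB2HSV)
m=(((hsv[...,0]<8)|(hsv[...,0]>172))&(hsv[...,1]>150)&(hsv[...,2]>80)).astype(np.uint8)
pts=cv2.findNonZero(m); r=cv2.minAreaRect(pts); print("gasket",o2w(C,150,[r[0]]).round(1),np.array(r[1])*.4,r[2])
B=plane(p,[[143/1.4286,308/1.4286]],15,True)[0]; print("bat",B)
Cv=plane(p,[[650/1.4286,220/1.4286]],20,True)[0]; print("cov",Cv)
b=ortho(p,B,150,11); c=ortho(p,Cv,150,6)
v=np.hstack([a,b]); v=cv2.resize(v,(800,400))
cv2.imwrite("pics/o1.png",v[:,:,::-1]); cv2.imwrite("pics/o2.png",cv2.resize(c,(560,560))[:,:,::-1])
g=cv2.cvtColor(b,cv2.COLOR_RGB2HSV); m=((g[...,0]>50)&(g[...,0]<90)&(g[...,1]>90)).astype(np.uint8)
m=cv2.morphologyEx(m,cv2.MORPH_OPEN,np.ones((5,5)));r=cv2.minAreaRect(cv2.findNonZero(m)); print("cells",o2w(B,150,[r[0]]).round(1),np.array(r[1])*.4,r[2])
E
```

```text
gasket [[555.6  65.7]] [92.01791992 64.69328003] 81.02737426757812
bat [ 502.52178202 -154.69754921   15.        ]
cov [539.098265   304.66862793  20.        ]
cells [[ 502.2 -161.6]] [45.23479614 28.65854492] 88.63607025146484
```

View pics/o1.png

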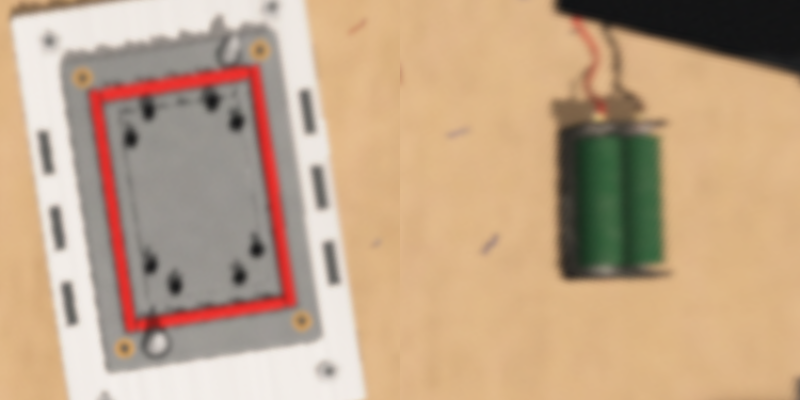

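View pics/o2.png

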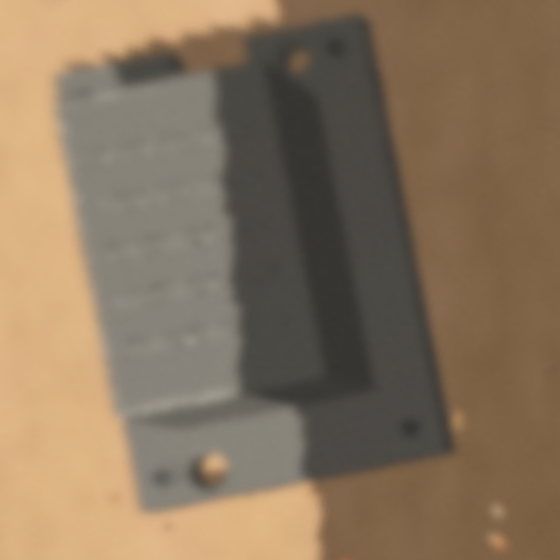

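move_arm --commands '[[[-0.11,-0.84,-0.33],0.35,1],[[-0.11,-0.84,-0.33],0.35,1],[[-0.11,-0.84,-0.33],0.35,1],[[-0.11,-0.84,-0.33],0.35,1],[[-0.11,-0.84,-0.33],0.35,1],[[-0.11,-0.84,-0.33],0.35,1],[[-0.11,-0.84,-0.33],0.35,1],[[-0.11,-0.84,-0.33],0.35,1],[[-0.11,-0.84,-0.33],0.35,1],[[-0.11,-0.84,-0.33],0.35,1],[[0,0,0],0,1],[[0,0,0],0,1]]'

```text
t: 3.92
eef_pos: [498.6, -159.7, 305.5]
tcp_rot: [3.141, -0.001, -3.115]
ft_force: [-0.8, 0.6, 0.8]
opening: 1.002
grip_force: 0.0
```

Run:
```python
from h import *
p=read_camera("wrist"); np.save("w2.npy",p,allow_pickle=True)
s=env.state(); print(np.round(s["eef_pos"],1),np.round(s["tcp_rot"],3))
B=(502,-162)
b=ortho(p,B,110,11,.2)
g=cv2.cvtColor(b,cv2.COLOR_RGB2HSV); m=((g[...,0]>50)&(g[...,0]<90)&(g[...,1]>90)).astype(np.uint8)
m=cv2.morphologyEx(m,cv2.MORPH_OPEN,np.ones((7,7)));r=cv2.minAreaRect(cv2.findNonZero(m)); print("cells",o2w(B,110,[r[0]],.2).round(1),np.array(r[1])*.2,r[2])
g=p["image"]
cv2.imwrite("pics/w2.png",np.hstack([cv2.resize(g,(500,375)),b[:,:, :][87:462,125:425]])[:,:,::-1])
```

```text
[ 498.8 -159.   305.9] [ 3.141 -0.    -3.114]
cells [[ 502.7 -161.8]] [48.50504761 27.55810547] 88.7939453125
```

View pics/w2.png

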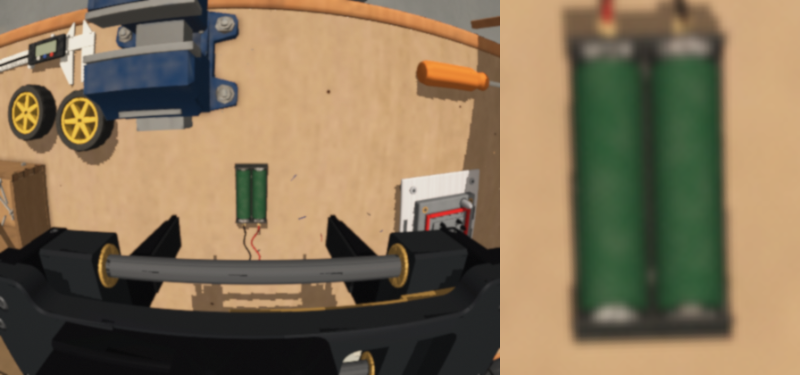

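The battery shows in the ortho crop at columns 572–730, which is 31.6 mm and matches its width. Its centre is near (502.8, -162). I'm descending onto it.

move_arm --commands '[[[0.13,-0.1,-0.6],0,1],[[0,0,-0.8],0,1],[[0,0,-0.8],0,1],[[0,0,-0.8],0,1],[[0,0,-0.5],0,1],[[0,0,0],0,1],[[0,0,0],0,1],[[0,0,0],0,1]]'

```text
t: 4.63
eef_pos: [503.2, -162.0, 201.9]
tcp_rot: [-3.141, 0.001, -3.112]
ft_force: [-0.5, 0.7, 0.8]
opening: 0.998
grip_force: 0.0
```

move_arm --commands '[[[0,0,-0.23],-0.07,1],[[0,0,0],0,1],[[0,0,0],0,-1],[[0,0,0],0,-1],[[0,0,0],0,-1],[[0,0,0],0,-1],[[0,0,0],0,-1],[[0,0,0],0,-1],[[0,0,0],0,-1],[[0,0,0],0,-1],[[0,0,0],0,-1],[[0,0,0],0,-1]]'

```text
t: 5.63
eef_pos: [502.8, -162.7, 193.9]
tcp_rot: [3.142, -0.0, -3.119]
ft_force: [-1.1, 1.3, 0.9]
opening: 0.357
grip_force: 0.3
```

move_arm --commands '[[[0,0,0],0,-1],[[0,0,0],0,-1],[[0,0,0],0,-1],[[0,0,0],0,-1],[[0,0,0],0,-1]]'

```text
t: 6.05
eef_pos: [502.8, -162.7, 194.1]
tcp_rot: [3.142, 0.0, -3.119]
ft_force: [-0.7, 0.7, 6.2]
opening: 0.299
grip_force: 56.6
```

move_arm --commands '[[[0,0,0.4],0,-1],[[0,0,0.8],0,-1],[[0,0,0.8],0,-1],[[0,0.1,0.8],0,-1],[[0.18,0.75,0.4],0.17,-1],[[0.18,0.75,0.35],0.17,-1],[[0.18,0.75,0],0.17,-1],[[0.18,0.75,0],0.17,-1],[[0.18,0.75,0],0.17,-1],[[0.18,0.75,0],0.17,-1],[[0.18,0.75,0],0.17,-1],[[0.18,0.75,0],0.17,-1],[[0.18,0.75,0],0.17,-1],[[0.14,0.75,0],0.17,-1],[[0,0,0],0,-1],[[0,0,0],0,-1],[[0,0,0],0,-1]]'

```text
t: 7.47
eef_pos: [555.4, 65.0, 300.1]
tcp_rot: [3.142, -0.001, -2.983]
ft_force: [-0.7, 0.3, -1.0]
opening: 0.299
grip_force: 55.8
```

Run:
```python
from h import *
p=read_camera("wrist"); np.save("w3.npy",p,allow_pickle=True)
s=env.state(); print(np.round(s["eef_pos"],1),np.round(s["tcp_rot"],3),s["opening"],s["grip_force"],s["ft_force"])
t=s["eef_pos"]
C=(555.6,65.7)
a=ortho(p,C,150,32,.25); hsv=cv2.cvtColor(a,cv2.COLOR_RGB2HSV)
m=(((hsv[...,0]<8)|(hsv[...,0]>172))&(hsv[...,1]>150)&(hsv[...,2]>80)).astype(np.uint8)
r=cv2.minAreaRect(cv2.findNonZero(m)); print("gasket",o2w(C,150,[r[0]],.25).round(1),np.array(r[1])*.25,r[2])
zb=t[2]-194+11
b=ortho(p,t[:2],100,zb,.25)
g=cv2.cvtColor(b,cv2.COLOR_RGB2HSV); m=((g[...,0]>50)&(g[...,0]<90)&(g[...,1]>90)).astype(np.uint8)
m=cv2.morphologyEx(m,cv2.MORPH_OPEN,np.ones((7,7)));r=cv2.minAreaRect(cv2.findNonZero(m)); print("cells",o2w(t[:2],100,[r[0]],.25).round(1),np.array(r[1])*.25,r[2])
cv2.imwrite("pics/w3.png",np.hstack([cv2.resize(p["image"],(533,400)),cv2.resize(a,(266,266),interpolation=cv2.INTER_AREA)[:400] if 0 else cv2.copyMakeBorder(cv2.resize(b,(266,266)),0,134,0,0,0)])[:,:,::-1])
```

```text
[555.4  64.7 300.2] [ 3.142 -0.    -2.984] 0.301670796986888 55.76316453516483 [ 0.32727185 -0.22627001 -0.23885978]
gasket [[544.   63.5]] [68.35891724 64.40809631] 81.2146987915039
cells [[550.4  64.1]] [39.10196686 29.51723862] 81.15818786621094
```

View pics/w3.png

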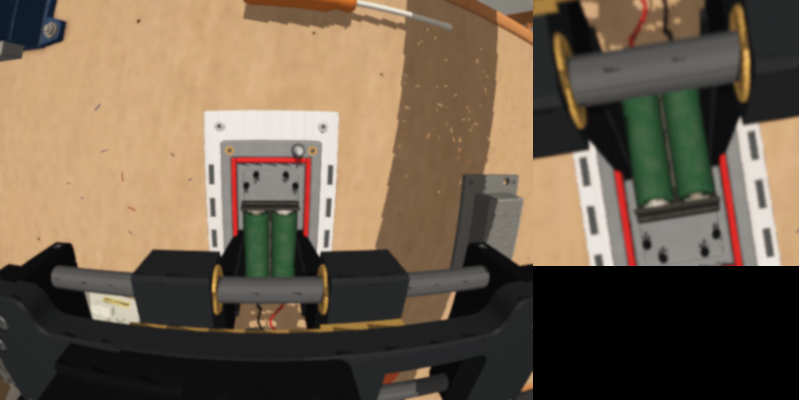

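Battery held straight at (270,245), aligned with the chassis. I'll check the dowel sizes before committing.

Run:
```python
from h import *
p=np.load("w1.npy",allow_pickle=True).item()
o=[]
c,s=np.cos(.155),np.sin(.155)
for x,y in((-52,22),(52,-22)):
    w=(555.6+c*x-s*y,65.6+s*x+c*y); print(np.round(w,1)); o.append(cv2.resize(ortho(p,w,32,35,.16),(400,400)))
cv2.imwrite("pics/dow.png",np.hstack(o)[:,:,::-1])
```

```text
[500.8  79.3]
[610.4  51.9]
```

View pics/dow.png

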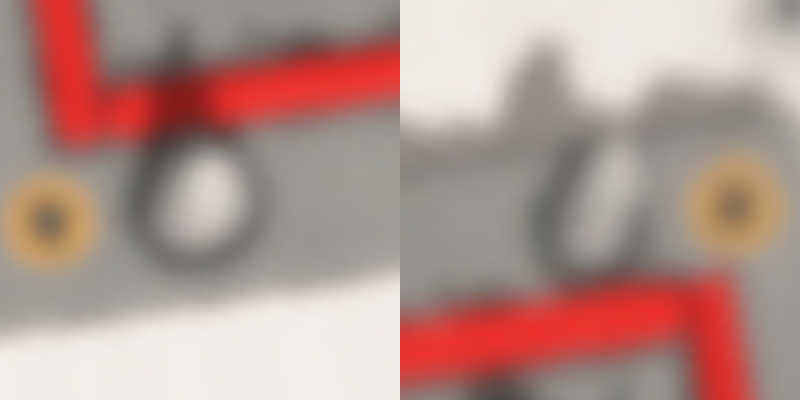

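The near dowel (left, about 125 px) is bigger than the far one (about 95 px). So chassis +x is about world +x and the leads already point the right way. Lowering.

move_arm --commands '[[[0.01,0.03,-0.5],0,-1],[[0,0,-0.6],0,-1],[[0,0,-0.5],0,-1],[[0,0,-0.2],0,-1],[[0,0,-0.1],0,-1],[[0,0,0],0,-1],[[0,0,0],0,-1],[[0,0,0],0,-1]]'

```text
t: 8.18
eef_pos: [556.1, 66.0, 244.2]
tcp_rot: [-3.141, 0.001, -2.983]
ft_force: [0.0, -0.6, -1.1]
opening: 0.302
grip_force: 55.8
```

move_arm --commands '[[[-0.01,-0.015,-0.12],0,-1],[[0,0,-0.12],0,-1],[[0,0,-0.12],0,-1],[[0,0,-0.12],0,-1],[[0,0,-0.08],0,-1],[[0,0,0],0,-1],[[0,0,0],0,-1]]'

```text
t: 8.77
eef_pos: [555.6, 65.8, 226.3]
tcp_rot: [3.141, -0.0, -2.983]
ft_force: [-0.1, 0.3, -0.7]
opening: 0.297
grip_force: 55.8
```

move_arm --commands '[[[0,0,-0.03],0,-1],[[0,0,0],0,-1],[[0,0,0],0,0],[[0,0,0],0,0],[[0,0,0],0,0],[[0,0,0],0,0.5],[[0,0,0],0,0.5],[[0,0,0],0,0.5]]'

```text
t: 9.43
eef_pos: [555.6, 65.8, 225.5]
tcp_rot: [3.141, -0.0, -2.983]
ft_force: [0.6, 0.1, -0.2]
opening: 0.654
grip_force: 0.0
```

move_arm --commands '[[[0,0,0.4],0,0.5],[[0,0,0.7],0,1],[[0,0,0.8],0,1],[[0,0,0.8],0,1],[[0,0,0.6],0,1],[[0,0,0],0,1],[[0,0,0],0,1]]'

```text
t: 10.02
eef_pos: [555.5, 65.8, 325.2]
tcp_rot: [-3.141, 0.002, -2.983]
ft_force: [-0.0, -0.2, -0.4]
opening: 0.995
grip_force: 0.0
```

Run:
```python
from h import *
p=read_camera("wrist"); np.save("w4.npy",p,allow_pickle=True)
s=env.state(); print(np.round(s["eef_pos"],1),np.round(s["tcp_rot"],3))
C=(555.6,65.7)
a=ortho(p,C,150,32,.25); hsv=cv2.cvtColor(a,cv2.COLOR_RGB2HSV)
m=(((hsv[...,0]<8)|(hsv[...,0]>172))&(hsv[...,1]>150)&(hsv[...,2]>80)).astype(np.uint8)
r=cv2.minAreaRect(cv2.findNonZero(m)); print("gasket",o2w(C,150,[r[0]],.25).round(1),np.array(r[1])*.25,r[2])
b=ortho(p,C,150,43,.25)
g=cv2.cvtColor(b,cv2.COLOR_RGB2HSV); m=((g[...,0]>50)&(g[...,0]<90)&(g[...,1]>90)).astype(np.uint8)
m=cv2.morphologyEx(m,cv2.MORPH_OPEN,np.ones((7,7)));r=cv2.minAreaRect(cv2.findNonZero(m)); print("cells",o2w(C,150,[r[0]],.25).round(1),np.array(r[1])*.25,r[2])
cv2.imwrite("pics/w4.png",a[:,:,::-1])
```

```text
[555.4  65.8 324.2] [ 3.141 -0.    -2.983]
gasket [[561.8  66.3]] [104.42053223  64.45235443] 81.11934661865234
cells [[555.3  65.3]] [48.37917709 28.08465958] 80.97238159179688
```

View pics/w4.png

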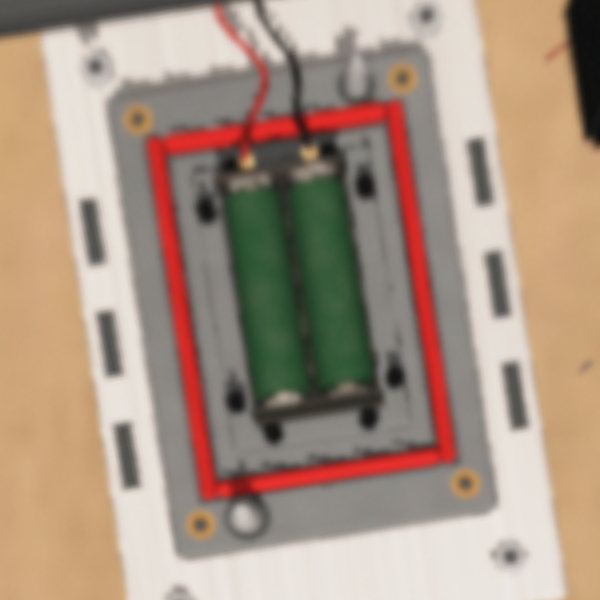

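The battery sits centred between all the posts, with its leads toward the small dowel. Next I move to the cover.

move_arm --commands '[[[-0.05,0.9,0],0.05,1],[[-0.05,0.9,0],0.05,1],[[-0.05,0.9,0],0.05,1],[[-0.05,0.9,0],0.05,1],[[-0.05,0.9,0],0.05,1],[[-0.05,0.9,0],0.05,1],[[-0.05,0.9,0],0.05,1],[[-0.05,0.9,0],0.05,1],[[-0.05,0.95,0],0.05,1],[[0,0,0],0,1],[[0,0,0],0,1],[[0,0,0],0,1]]'

```text
t: 11.07
eef_pos: [542.0, 309.9, 323.4]
tcp_rot: [-3.141, -0.002, -2.947]
ft_force: [-0.0, -0.5, -0.3]
opening: 1.001
grip_force: 0.0
```

Run:
```python
from h import *
p=read_camera("wrist"); np.save("w5.npy",p,allow_pickle=True)
s=env.state(); print(np.round(s["eef_pos"],1),np.round(s["tcp_rot"],3))
C=(543.4,311.4)
a=ortho(p,C,150,6,.25)
cv2.imwrite("pics/w5.png",a[:,:,::-1])
```

```text
[542.2 309.5 323.7] [-3.141e+00 -2.000e-03 -2.948e+00]
```

View pics/w5.png

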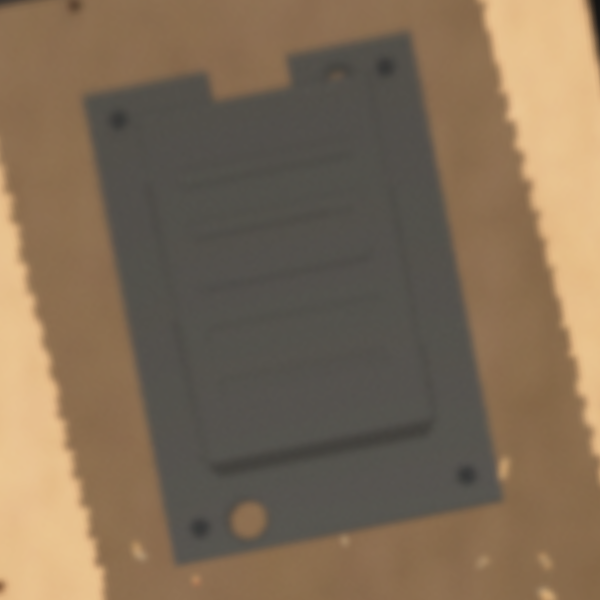

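The cover corners in the ortho are (85,97), (409,33), (500,500) and (176,564), which gives 119 x 83 mm. The centre is (543.8, 313.3) and the yaw 0.193. Descending.

move_arm --commands '[[[0.05,0.12,-0.5],0,1],[[0,0,-0.8],0,1],[[0,0,-0.8],0,1],[[0,0,-0.8],0,1],[[0,0,-0.7],0,1],[[0,0,0],0,1],[[0,0,0],0,1],[[0,0,0],0,1],[[0,0,0],0,1]]'

```text
t: 11.87
eef_pos: [544.0, 313.6, 218.2]
tcp_rot: [3.141, 0.002, -2.947]
ft_force: [-0.5, 0.1, -0.3]
opening: 0.998
grip_force: 0.0
```

move_arm --commands '[[[0,0,-0.4],0,1],[[0,0,-0.25],0,1],[[0,0,0],0,1],[[0,0,0],0,1],[[0,0,0],0,-1],[[0,0,0],0,-1],[[0,0,0],0,-1],[[0,0,0],0,-1],[[0,0,0],0,-1],[[0,0,0],0,-1],[[0,0,0],0,-1],[[0,0,0],0,-1],[[0,0,0],0,-1],[[0,0,0],0,-1],[[0,0,0],0,-1]]'

```text
t: 13.12
eef_pos: [543.6, 313.9, 197.2]
tcp_rot: [3.142, 0.0, -2.947]
ft_force: [-0.2, -0.2, 1.4]
opening: 0.565
grip_force: 30.0
```

move_arm --commands '[[[0,0,0.4],0,-1],[[0,0,0.8],0,-1],[[0,0,0.8],0,-1],[[0,-0.28,0.8],0,-1],[[0.04,-0.8,0.2],-0.05,-1],[[0.04,-0.8,0],-0.05,-1],[[0.04,-0.8,0],-0.05,-1],[[0.04,-0.8,0],-0.05,-1],[[0.04,-0.8,0],-0.05,-1],[[0.04,-0.8,0],-0.05,-1],[[0.04,-0.8,0],-0.05,-1],[[0.04,-0.8,0],-0.05,-1],[[0.04,-0.8,0],-0.05,-1],[[0.04,-0.8,0],-0.04,-1],[[0,0,0],0,-1],[[0,0,0],0,-1],[[0,0,0],0,-1],[[0,0,0],0,-1]]'

```text
t: 14.62
eef_pos: [555.5, 66.3, 287.4]
tcp_rot: [3.141, 0.0, -2.985]
ft_force: [-0.0, 0.1, -2.1]
opening: 0.567
grip_force: 30.0
```

Run:
```python
from h import *
p=read_camera("wrist"); np.save("w6.npy",p,allow_pickle=True)
s=env.state(); t=np.array(s["eef_pos"]); print(np.round(t,1),np.round(s["tcp_rot"],3),s["opening"],s["grip_force"])
zf=t[2]-197.2+6
c,q=np.cos(.155),np.sin(.155)
w=(t[0]-c*52-q*22*1+0, t[1]-q*52+c*22)
w=(t[0]+c*-52-q*22, t[1]+q*-52+c*22); d=(555.65+c*-52-q*22,65.4+q*-52+c*22)
print("predicted hole",np.round(w,1),"dowel",np.round(d,1))
a=ortho(p,t[:2],150,zf,.25); b=ortho(p,d,40,43,.1)
cv2.imwrite("pics/w6.png",np.hstack([cv2.resize(a,(400,400)),cv2.resize(b,(400,400))])[:,:,::-1])
```

```text
[555.5  66.3 287.4] [ 3.141  0.    -2.985] 0.5657825292980362 29.999641478061676
predicted hole [500.7  80.1] dowel [500.9  79.1]
```

View pics/w6.png

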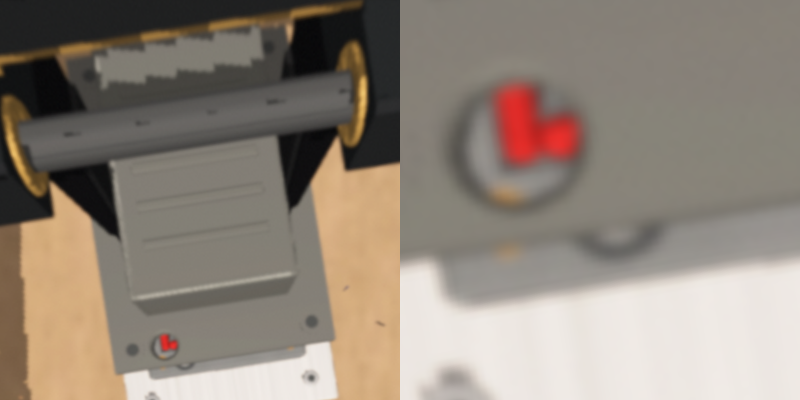

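move_arm --commands '[[[0.01,-0.025,-0.4],0,-1],[[0,0,-0.5],0,-1],[[0,0,-0.3],0,-1],[[0,0,-0.15],0,-1],[[0,0,0],0,-1],[[0,0,0],0,-1],[[0,0,0],0,-1],[[0,0,0],0,-1]]'

```text
t: 15.33
eef_pos: [556.0, 64.8, 247.3]
tcp_rot: [-3.142, 0.001, -2.986]
ft_force: [-0.4, 0.8, -1.8]
opening: 0.569
grip_force: 30.0
```

Run:
```python
from h import *
p=read_camera("wrist"); np.save("w7.npy",p,allow_pickle=True)
s=env.state(); t=np.array(s["eef_pos"]); print(np.round(t,1),np.round(s["tcp_rot"],3),s["ft_force"])
zf=t[2]-197.2+6
c,q=np.cos(.155),np.sin(.155)
w=(t[0]+c*-52-q*22, t[1]+q*-52+c*22)
a=ortho(p,w,40,zf,.1); b=ortho(p,w,40,43,.1)
for i in(a,b): cv2.drawMarker(i,(200,200),(255,0,255),0,20,1)
cv2.imwrite("pics/w7.png",np.hstack([a,b])[:,:,::-1])
```

```text
[556.   64.7 247.2] [-3.142e+00  1.000e-03 -2.986e+00] [ 0.47682745 -0.42699163 -1.18295321]
```

View pics/w7.png

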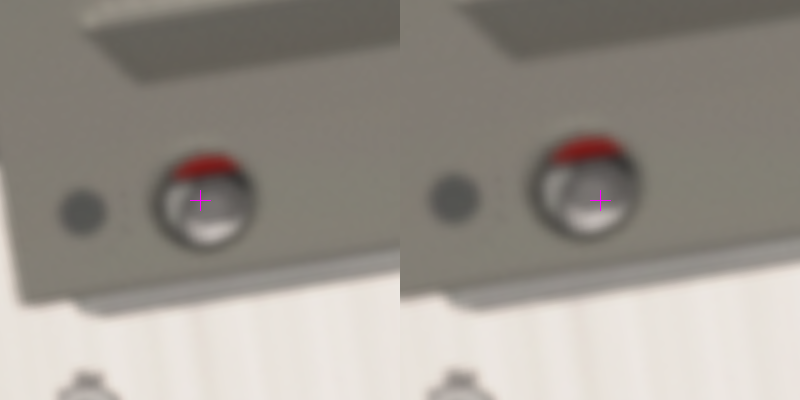

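The dowel shows inside the hole at about (200,205) in the left panel, so it is nearly concentric. I'll nudge y and lower it, watching the force.

move_arm --commands '[[[0,0.025,-0.1],0,-1],[[0,0,-0.1],0,-1],[[0,0,-0.1],0,-1],[[0,0,0],0,-1],[[0,0,0],0,-1],[[0,0,0],0,-1]]'

```text
t: 15.88
eef_pos: [555.9, 65.4, 237.6]
tcp_rot: [3.141, -0.0, -2.986]
ft_force: [1.0, 0.6, -2.1]
opening: 0.566
grip_force: 30.0
```

move_arm --commands '[[[0,0,-0.1],0,-1],[[0,0,-0.1],0,-1],[[0,0,0],0,-1],[[0,0,0],0,-1],[[0,0,0],0,-1]]'

```text
t: 16.3
eef_pos: [555.9, 65.5, 231.6]
tcp_rot: [3.141, -0.0, -2.986]
ft_force: [-0.5, -0.1, -0.8]
opening: 0.563
grip_force: 30.0
```

Both dowels are entered with no side force. Now pressing.

move_arm --commands '[[[0,0,-0.08],0,-1],[[0,0,-0.07],0,-1],[[0,0,-0.05],0,-1],[[0,0,0],0,-1],[[0,0,0],0,-1],[[0,0,0],0,-1]]'

```text
t: 16.8
eef_pos: [556.0, 65.4, 226.0]
tcp_rot: [-3.142, 0.001, -2.986]
ft_force: [-1.4, -0.3, 6.0]
opening: 0.564
grip_force: 30.0
```

move_arm --commands '[[[0,0,-0.05],0,-1],[[0,0,-0.03],0,-1],[[0,0,0],0,-1],[[0,0,0],0,-1],[[0,0,0],0,-1],[[0,0,0],0,-1]]'

```text
t: 17.3
eef_pos: [555.9, 65.5, 225.1]
tcp_rot: [-3.141, 0.002, -2.986]
ft_force: [-6.0, -0.5, 24.6]
opening: 0.563
grip_force: 30.0
```

move_arm --commands '[[[0,0,0],0,-1],[[0,0,0],0,-1],[[0,0,0],0,-1],[[0,0,0],0,-1],[[0,0,0],0,-1],[[0,0,0],0,-1]]'

```text
t: 17.8
eef_pos: [555.9, 65.5, 225.1]
tcp_rot: [-3.141, 0.002, -2.986]
ft_force: [-5.9, -1.0, 24.4]
opening: 0.563
grip_force: 30.0
```

Run:
```python
from h import *
p=read_camera("wrist"); s=env.state(); t=np.array(s["eef_pos"]); print(t.round(1),np.round(s["ft_force"],1),np.round(s["moment"],2),s["grip_force"])
cv2.imwrite("pics/w8.png",ortho(p,t[:2],150,34,.25)[:,:,::-1])
```

```text
[555.9  65.5 225.1] [-5.9 -0.2 25.9] [-0.01  1.26  0.01] 30.004384517669678
```

View pics/w8.png

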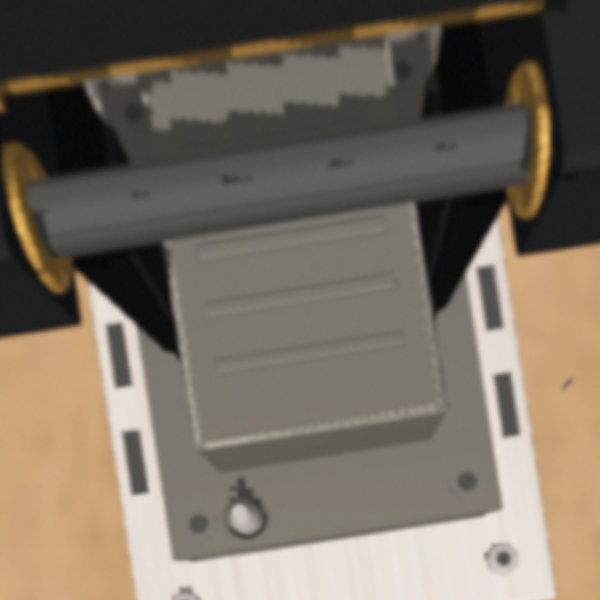

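The big dowel stands up through its hole at (245,515), the cover is flush with the lower half, and the push is steady at about 25 N. Handing in.

```bash
python3 -c "
from cell import env
print(env.job_done())"
```

```text
the job is handed in; nothing more can be done
None
```

The job is handed in, with no verdict shown: the battery holder is seated with its leads toward the small dowel, and the cover is on both dowels, held pressed home at about 25 N with the gripper still closed on it.

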